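Release a used medicine vial from its clamp and hold it in the code reader

TASK

A dose has been drawn from the blue-capped vial and its batch must be recorded: slide the vial clamp's blue jaw back to free the vial, lift the vial straight out, carry it over the things on the worktop without disturbing them, and bring it to the code reader so that the code on its base can be read. Finish while still holding the vial there: upright, centred in the reader's round black hood, its base down inside the hood and just above the glass, the vial never having touched any part of the reader.

Things in the scene. Friction and masses are not known exactly. Their poses are not given: they have to be found in the camera images.
- vial_1: the blue-capped glass vial with a white-and-blue label, standing upright in the clamp; 51 mm tall, 23 mm diameter as a straight cylinder from its base to 33 mm up, then a sloping shoulder to a 15 mm wide cap; 18 g, more or less. Origin at the centre of its base, z up along its axis. It has two twins with red and green caps in a white block: those are not wanted.
- vial_clamp: white slide-jaw vial clamp with blue jaw, fixed to the worktop, base plate 150 x 62 mm, 8 mm high. Origin on the worktop under the vial's axis; x points from the sliding to the fixed jaw, y across, z up. Each jaw is 20 mm wide in y; fixed jaw at x = +9 to +30 mm, 48 mm high; sliding jaw at -x, 57 mm high. The vial's sides at +y and -y are free for fingers from 18 mm up.
- seat (a point): floor of the clamp's round seat where the vial's base rests, 10 mm above the worktop, axes as the clamp's. The seat is 25.5 mm wide and 8 mm deep, so the vial must rise straight for 8 mm.
- clamp_jaw (a joint): slide of the blue jaw in metres: 0 = closed on the vial, grows as it moves along the clamp's -x, 0.028 = fully back at its stop. Held by friction only (about 3 N), no spring: it stays where it is left. Its steel fork lies over the vial's shoulder, so the vial cannot be lifted until the jaw is back; it is free from 0.012 on.
- jaw_grip (a point): point to grip on the sliding jaw's upright blue grip, on its axis, 14 mm below its top; it moves with the jaw. The grip is a post 18 mm (along the clamp's x) by 16 mm (along its y), its top 58 mm above the worktop and its foot 20 mm above it; 62 mm from the vial's axis when closed.
- code_reader: low white desktop code reader fixed to the worktop, 130 x 100 mm, its top 32 mm above the worktop, with a round black hood standing on it. Origin on the worktop under the hood's centre (the case reaches from x = -73 to +57 mm and 50 mm either side in y), z up.
- window (a point): centre of the dark glass at the bottom of the hood, facing up, 33.5 mm above the worktop; z up. The hood round it is 40 mm wide inside and 51 mm outside, and rises 14 mm above the glass.
- hood_rim (a point): centre of the hood's open upper rim, 14 mm above the glass and 47.5 mm above the worktop.
- cotton_tub: bystander: round translucent tub of cotton balls with lid, 141 mm wide, 136 mm tall, loose, standing between clamp and reader. Origin at the centre of its underside. Farther back, beyond x = 0.69 m, stand canisters and clip bins up to 165 mm tall, and at the back left (y above 0.3 m) a brown card box 281 mm tall.
- black_tray: bystander: black tray 146 x 146 mm, 19 mm high, with a capped syringe lying in it, the syringe's top 24 mm above the worktop. Origin at the centre of its underside.
- vial_block: bystander: white block 42 x 110 mm, 20 mm high, with the red-capped and the green-capped vial standing in it, their tops 57 mm above the worktop. Origin at the centre of its underside, long side along its y.
Things that resemble listed ones, but are neither listed nor needed, are in the scene too. Leave any turquoise look-alike of the vial_clamp alone. There is more than one size of the code_reader; the one meant has the size given above.

How it is judged:
By the outcome, as a careful person would: the job done as asked, in the order asked, and still so for the second after the job is handed in, while the arm keeps its last pose, push and grip.
It also fails if it takes over 61 s, if anything falls off the work surface, if the arm or the gripper's body presses on something with over 40 N, if the wrist force passes 120 N, or if a joint passes its speed limit or range.

ROBOT

A 6-joint arm with a two-finger parallel gripper is mounted at the origin on a cart in front of the work surface, level with it; the furniture and walls round the work are solid. World frame = base frame: x ahead of the robot, y to its left, z up, the work surface at z = 0. Lengths are in m, angles in rad, forces in N, time in s.
With the tool pointing down it reaches from about 0.2 to 0.875 m from the base axis. Payload 3.4 kg.
Tool frame: the origin (TCP) lies midway between the tips of the shut fingers; the grasp point (between the pads) lies 19 mm behind it; z points along the fingers, y is the line along which they close (so a half turn about z gives the same grasp; the last joint's range is limited). The gripper opens to 94 mm and grips with 3 to 60 N. Pads are 16 mm wide; open, the fingers measure 119 mm over their backs; the gripper's body (75 mm by 177 mm) begins 78 mm behind the grasp point.
Start: joints at [-1.385, 0.276, 1.505, -0, 1.361, -0.121], TCP at [0.174, -0.548, 0.205] pointing down, gripper open.
Joint ranges: [-2.89, 2.89], [-0.75, 2.08], [0.22, 2.7], [-1.18, 4.32], [0.11, 2.71], [-2.7, 2.7]. Speed limits (rad/s): [2.57, 2.57, 3.14, 3.14, 3.14, 3.14].

INTERFACE

Orientations are given as a unit quaternion [w, x, y, z].
In Python, from station import monitor, imaging, manip gives the robot as it stands.
- The arm moves only by the tool step_arm, never from a script. Its argument "series" is a list that holds one entry, the list of rows, each a list of 4 numbers: the shift along the world's x, y, z in units of 50 mm (1.0 is 50 mm), then the turn about the world's z in units of 8 degrees (1.0 is 8 degrees). In form: [[[x, y, z, roll], ...]]. A call has 1 to 20 rows; each row shifts and turns the commanded pose from where the row before left it; what a row does not reach is not made up. A row lasts 1/10 s, in which the tool goes at most 50 mm and 8.59 degrees, less where a joint would pass 70% of its speed; a pose out of reach is approached as far as the arm can. A call is refused whole if a number of a shift passes 1 or a number of a turn 1, either way. A call with a gripper value outside its range is refused whole. "gripper" is the finger opening in mm, from 0 to 94, set as the call begins (left out, the last holds). The fingers move at their own pace and stop on an object; the grip force is fixed at half the most. Time passes only in rows, so rows that do not move let the fingers close. It gives the time, the measured TCP pose, the force, the opening and the grip force at its end, in the units of the state.
- monitor.get_obs(): the state, without advancing time (a new reading comes with each control period).
- imaging.capture(name): name is "side" or "top" or "wrist"; returns the picture (400x640x3 uint8, red, green, blue); there is no depth.
- imaging.calibration(name): a dict with "mtx" (3x3 intrinsics, pixels), "k1" (the pictures are not rectified: a ray, as slopes to the right and down, at radius r is drawn at 1 + k1 r^2 times it, then the intrinsics apply), "position" and "attitude" of the camera in the world. Camera axes: x right, y down, z forward; pixel columns grow to the right and rows downward; lengths in m; the calibration is good to about 2 mm. A picture is of the moment at which its call begins: read the wrist's pose just before it. calibration takes no time and is no camera call; for the wrist camera it gives the pose at the moment of the call.
- manip.finish_job(): hands the job in; it is judged then, once.
The state is a dict: "time": time; "q": joint angles; "qd": joint speeds; "effort": joint torques, N m; "tool_pos": TCP position; "orientation": TCP orientation; "wrist_force": force on the tool from outside, world axes, zero at the start; "torque": the same for the moment, N m; "grip_width": opening from 0.0 (shut) to 1.0 (fully open); "grip_force": force on a finger pad.
Only numpy, scipy, OpenCV 4.12 (cv2) and the standard library are available. Lean on these libraries where they do the work, as an engineer would, in place of code of your own. Each camera call takes 0.05 s, during which the arm holds its last target. There are 200 camera calls.

## Working session

There is one attempt and no reset: what is moved stays moved. The work goes in short steps, Python scripts to look and compute and a tool call to move; the robot and the scene stay as the last step left them, time stands still between calls to the robot, and variables do not carry over. Pictures are saved under pics/ and viewed, at most 13 in all, crops included, and the job is handed in when it is done.

Besides the shell and the picture viewer there is one more tool, called after "Request:" as a command line: name --argument value ..., lists and objects as JSON in quotes. step_arm: Moves the arm, as the interface text tells. Its arguments: {"type":"object","properties":{"series":{"type":"array"},"gripper":{"type":"number"}},"required":["series"]}

```bash
mkdir -p pics; cat > h.py <<'E'
import numpy as np, cv2
from scipy.spatial.transform import Rotation as R
from station import monitor, imaging, manip
def cap(n,f=None):
    c=imaging.calibration(n); im=imaging.capture(n)
    if f: cv2.imwrite('pics/'+f,im[:,:,::-1])
    return im,c
def rot(c):
    a=np.array(c['attitude'],float)
    return a if a.shape==(3,3) else R.from_quat(a[[1,2,3,0]]).as_matrix()
def ray(c,uv):
    uv=np.atleast_2d(np.array(uv,float)); M=np.array(c['mtx'],float)
    d=np.linalg.inv(M)@np.c_[uv,np.ones(len(uv))].T; d=d[:2].T
    s=d.copy()
    for _ in range(20): s=d/(1+c['k1']*(s**2).sum(1,keepdims=True))
    return (rot(c)@np.c_[s,np.ones(len(s))].T).T
def onz(c,uv,z):
    r=ray(c,uv); p=np.array(c['position'],float)
    return p+r*((z-p[2])/r[:,2:3])
def proj(c,P):
    P=np.atleast_2d(P); q=(P-np.array(c['position']))@rot(c); s=q[:,:2]/q[:,2:]
    s=s*(1+c['k1']*(s**2).sum(1,keepdims=True)); M=np.array(c['mtx'])
    return s*[M[0,0],M[1,1]]+[M[0,2],M[1,2]]
E
python3 - <<'E'
from h import *
for n in('top','side'):
    im,c=cap(n,n+'0.png'); print(n,c)
print(monitor.get_obs())
E
```

```text
top {'mtx': array([[468.8892168 ,   0.        , 325.95658012],
       [  0.        , 468.8892168 , 190.27152957],
       [  0.        ,   0.        ,   1.        ]]), 'k1': 0.012378546277512299, 'position': array([0.29440034, 0.02844886, 1.51620906]), 'attitude': array([ 0.04313636, -0.6950078 ,  0.71650648, -0.04149551])}
side {'mtx': array([[469.85473721,   0.        , 318.20907871],
       [  0.        , 469.85473721, 206.52312674],
       [  0.        ,   0.        ,   1.        ]]), 'k1': -0.12544468703955444, 'position': array([-0.4018263 , -1.12483458,  0.67296203]), 'attitude': array([-0.52260257,  0.7913967 , -0.26316542,  0.1769796 ])}
{'time': 0.1, 'q': array([-1.38500637e+00,  2.76521605e-01,  1.50596225e+00,  6.63177769e-06,
        1.36069433e+00, -1.20981494e-01]), 'qd': array([-0.00152384, -0.00070419, -0.00352915, -0.00019616,  0.00112923,
        0.00026857]), 'effort': array([ 1.62741744e-03, -4.05454266e+01, -2.37780654e+01,  7.03657279e-02,
        2.99408811e-02, -5.02423711e-05]), 'tool_pos': array([ 0.17355669, -0.54767078,  0.20471467]), 'orientation': array([-7.92452837e-04,  9.88259251e-01,  1.52784241e-01, -2.24436901e-05]), 'wrist_force': array([-0.34626193,  0.75290524,  0.46487259]), 'torque': array([-0.01691408,  0.01693792, -0.03390697]), 'grip_force': 0.0, 'grip_width': 0.9975583872714174}
```

View pics/top0.png

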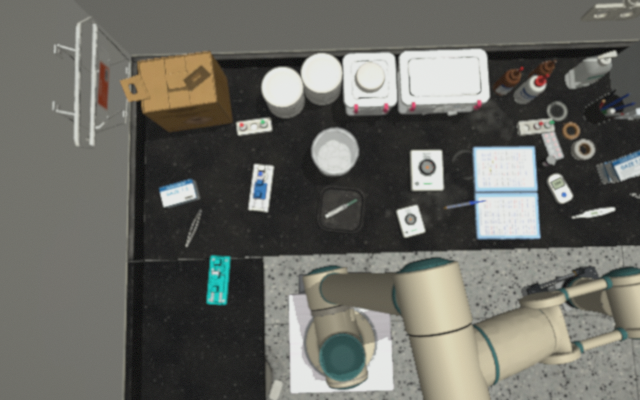

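View pics/side0.png

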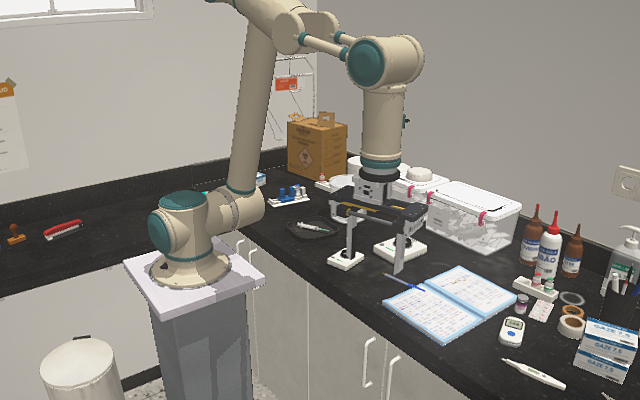

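The top view shows the clamp at about (261,188), the tub at (335,152), the tray at (341,209), the large reader at (427,170) and the small one at (411,221). I'll measure on an enlarged crop.

```bash
python3 - <<'E'
from h import *
im=cv2.imread('pics/top0.png'); c=imaging.calibration('top')
a=cv2.resize(im[110:220,225:300],None,fx=5,fy=5,interpolation=cv2.INTER_CUBIC)
b=cv2.resize(im[140:250,385:460],None,fx=5,fy=5,interpolation=cv2.INTER_CUBIC)
cv2.imwrite('pics/crop0.png',np.hstack([a,b]))
for n,uv,z in [('clampc',(261,188),.05),('reader',(428,168),.0475),('tub',(335,152),.1),('tray',(342,209),.01),('block',(254,126),.02),('canister',(283,92),.1)]:
    print(n,onz(c,uv,z)[0].round(3))
E
```

```text
clampc [0.484 0.234 0.05 ]
reader [ 0.532 -0.296  0.048]
tub [ 0.582 -0.002  0.1  ]
tray [ 0.413 -0.021  0.01 ]
block [0.693 0.258 0.02 ]
canister [0.778 0.154 0.1  ]
```

View pics/crop0.png

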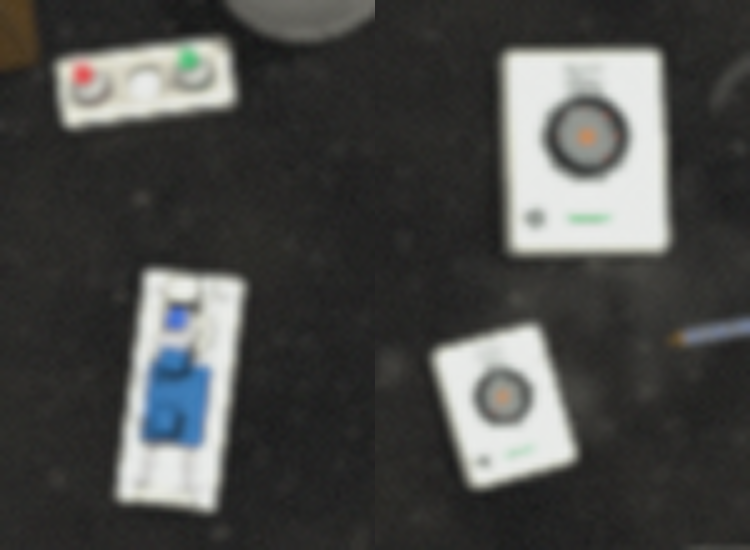

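The crop shows the vial cap at full-image pixel (260.4,174), the blue grip top at (258.2,194) and the big reader's hood centre at (427.3,167.3).

```bash
python3 - <<'E'
from h import *
c=imaging.calibration('top')
v=onz(c,(260.4,173.8),.061)[0]; g=onz(c,(258.2,193.8),.058)[0]; print(v,g,np.linalg.norm(v-g),np.degrees(np.arctan2(*(v-g)[[1,0]])))
# base plate corners crop -> z .008
k=np.array([(143,268),(246,276),(215,510),(116,500)])/5+[225,110]
P=onz(c,k,.008)[:,:2]; print(P); d=(P[0]+P[1]-P[2]-P[3])/2; print(np.linalg.norm(d),np.degrees(np.arctan2(d[1],d[0])),P.mean(0))
print('hood',onz(c,np.array([(587-375,136)])/5+[385,140],.0475))
print('box',onz(c,[(232,120),(222,60)],.281), 'wristcam',imaging.calibration('wrist'))
E
```

```text
[0.52793864 0.23336936 0.061     ] [0.46529787 0.24153531 0.058     ] 0.06324198547245968 -7.427285592967439
[[0.57079236 0.26255304]
 [0.56343298 0.19544856]
 [0.41116003 0.21802815]
 [0.41957795 0.28174967]]
0.1531745995444267 -7.837731540502505 [0.49124083 0.23944485]
hood [[ 0.53490361 -0.29435542  0.0475    ]]
box [[0.6420323  0.27706313 0.281     ]
 [0.81160503 0.30324336 0.281     ]] wristcam {'mtx': array([[307.10640502,   0.        , 317.11545918],
       [  0.        , 307.10640502, 199.43969264],
       [  0.        ,   0.        ,   1.        ]]), 'k1': -0.05428691721037354, 'position': array([ 0.25073601, -0.52441298,  0.38340162]), 'attitude': array([ 0.11203195,  0.79928698, -0.58463777, -0.08238836])}
```

Request:
step_arm --series '[[[0.296,0.881,0,-0.175],[0.296,0.881,0,-0.175],[0.296,0.881,0,-0.175],[0.296,0.881,0,-0.175],[0.296,0.881,0,-0.175],[0.296,0.881,0,-0.175],[0.296,0.881,0,-0.175],[0.296,0.881,0,-0.175],[0.296,0.881,0,-0.175],[0.296,0.881,0,-0.175],[0.296,0.881,0,-0.175],[0.296,0.881,0,-0.175],[0.296,0.881,0,-0.175],[0.296,0.881,0,-0.175],[0.296,0.881,0,-0.175],[0.296,0.881,0,-0.175],[0.296,0.881,0,-0.175],[0.296,0.881,0,-0.175],[0,0,0,0],[0,0,0,0]]]' --gripper 94

```text
time: 2.1
tool_pos: [0.4395, 0.245, 0.2046]
orientation: [0.001, 0.998, -0.065, -0.001]
wrist_force: [0.6, 0.0, -0.2]
grip_width: 0.993
grip_force: 0.0
```

```bash
python3 - <<'E'
from h import *
o=monitor.get_obs(); print(o['tool_pos'],o['orientation'],o['q'],o['time'])
Q=o['orientation']; Rt=R.from_quat(Q[[1,2,3,0]]).as_matrix(); print('tool y',np.degrees(np.arctan2(Rt[1,1],Rt[0,1])))
im,c=cap('wrist','w1.png'); print(c)
print(proj(c,[[.528,.2334,.061],[.4653,.2415,.058]]))
E
```

```text
[0.43945587 0.24498751 0.20464134] [ 8.42795854e-04  9.97865671e-01 -6.52876522e-02 -9.55937337e-04] [ 3.70753867e-01  1.69411037e-01  1.65089224e+00 -7.42824232e-04
  1.32373437e+00  2.07240109e+00] 2.1
tool y -97.48665199507352
{'mtx': array([[307.10640502,   0.        , 317.11545918],
       [  0.        , 307.10640502, 199.43969264],
       [  0.        ,   0.        ,   1.        ]]), 'k1': -0.05428691721037354, 'position': array([0.5199959 , 0.23405547, 0.38316518]), 'attitude': array([-0.09324404, -0.65315563,  0.744191  ,  0.10427386])}
[[315.9097179  103.08614338]
 [316.04770748 164.76128193]]
```

View pics/w1.png

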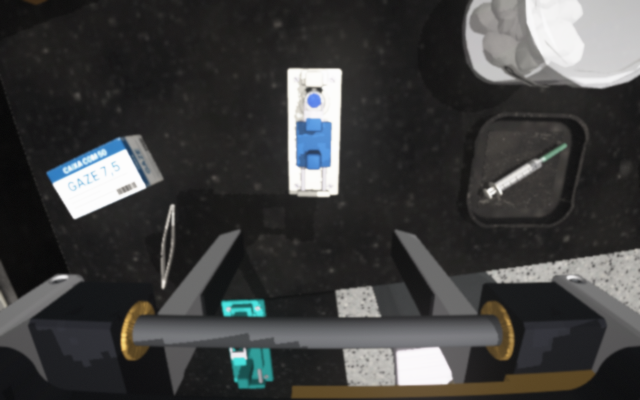

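The wrist view shows the clamp with the vial cap at about (314,100) and the blue jaw around (314,145), the post being its lower part at about (314,158). Now I'll segment these precisely.

```bash
python3 - <<'E'
from h import *
im=cv2.imread('pics/w1.png'); c=imaging.calibration('wrist')
a=cv2.resize(im[60:205,275:355],None,fx=4,fy=4,interpolation=cv2.INTER_CUBIC)
hsv=cv2.cvtColor(im,cv2.COLOR_BGR2HSV)[60:205,275:355]
m=((hsv[...,0]>112)&(hsv[...,0]<130)&(hsv[...,1]>150)&(hsv[...,2]>120)).astype(np.uint8)
n,l,s,ce=cv2.connectedComponentsWithStats(m)
for i in range(1,n):
    if s[i,4]>20: u=ce[i]+[275,60]; print('cap',s[i],u,onz(c,u,.061))
w=((hsv[...,1]<60)&(hsv[...,2]>130)).astype(np.uint8)
w|=((hsv[...,1]>100)&(hsv[...,2]>80)).astype(np.uint8)
k=max(cv2.findContours(w,0,2)[0],key=cv2.contourArea)
P=onz(c,k[:,0,:]+[275.,60.],.008)[:,:2]
r=cv2.minAreaRect((P*1000).astype(np.float32)); print(r)
cv2.imwrite('pics/crop1.png',a)
E
```

```text
((492.81036376953125, 239.7373809814453), (63.10624694824219, 152.20237731933594), 81.82892608642578)
```

View pics/crop1.png

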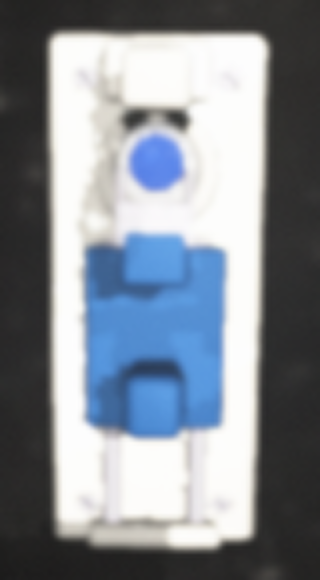

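The crop shows the cap centre at crop (157,162), the post top at (155,406), and the jaw block between them.

```bash
python3 - <<'E'
from h import *
c=imaging.calibration('wrist')
f=lambda p:np.array(p)/4+[274.6,59.6]
v=onz(c,f((157,162)),.061)[0]; g=onz(c,f((155,406)),.058)[0]; d=(v-g)[:2]
print(v,g,np.linalg.norm(d),np.degrees(np.arctan2(d[1],d[0])))
E
```

```text
[0.53092788 0.23397918 0.061     ] [0.46934038 0.24284193 0.058     ] 0.06222192970886495 -8.188935991161564
```

Request:
step_arm --series '[[[0.58,-0.05,0,-0.09],[0,0,-0.8,0],[0,0,-0.8,0],[0,0,-0.8,0],[0,0,-0.6,0],[0,0,-0.3,0],[0,0,-0.19,0],[0,0,0,0],[0,0,0,0]]]' --gripper 60

```text
time: 3.05
tool_pos: [0.4697, 0.2417, 0.0319]
orientation: [-0.0, 0.997, -0.073, 0.001]
wrist_force: [0.8, 0.6, -0.5]
grip_width: 0.639
grip_force: 0.0
```

Request:
step_arm --series '[[[0,0,0,0],[0,0,0,0],[0,0,0,0],[0,0,0,0],[0,0,0,0],[0,0,0,0],[0,0,0,0],[0,0,0,0],[0,0,0,0],[0,0,0,0]]]' --gripper 5

```text
time: 4.05
tool_pos: [0.4695, 0.2452, 0.0311]
orientation: [-0.003, 0.997, -0.073, 0.0]
wrist_force: [-0.5, 9.2, -2.3]
grip_width: 0.166
grip_force: 30.0
```

Request:
step_arm --series '[[[0,0.08,0,0],[0,0,0,0],[-0.1,0.014,0,0],[-0.1,0.014,0,0],[-0.1,0.014,0,0],[-0.1,0.014,0,0],[-0.1,0.014,0,0],[0,0,0,0],[0,0,0,0]]]'

```text
time: 4.95
tool_pos: [0.4435, 0.2491, 0.0311]
orientation: [0.001, 0.997, -0.073, -0.0]
wrist_force: [-1.5, -5.1, 2.4]
grip_width: 0.166
grip_force: 30.0
```

Request:
step_arm --series '[[[0,0,0,0],[0,0,0,0],[0,0,0,0],[0,0,0,0],[0,0,0.4,0],[0,0,0.8,0],[0,0,0.8,0],[0,0,0.6,0],[0.5,-0.1,0,0],[0.6,-0.1,0,0],[0,0,0,0],[0,0,0,0],[0,0,0,0]]]' --gripper 60

```text
time: 6.25
tool_pos: [0.4978, 0.2398, 0.1605]
orientation: [0.0, 0.997, -0.073, -0.001]
wrist_force: [-0.1, 0.5, 0.2]
grip_width: 0.638
grip_force: 0.0
```

```bash
python3 - <<'E'
from h import *
o=monitor.get_obs(); print(o['tool_pos'],o['grip_width'])
im,c=cap('wrist')
np.save('c2.npy',c,allow_pickle=True)
u=proj(c,[[.531,.235,.061]])[0]; print(u,c['position'])
x,y=(u-[50,50]).astype(int); y=max(y,0); print(x,y)
cv2.imwrite('pics/w2.png',cv2.resize(im[y:y+140,x:x+100,::-1],None,fx=4,fy=4,interpolation=cv2.INTER_CUBIC))
E
```

```text
[0.49778093 0.23975977 0.16050605] 0.6377987163169497
[315.90894227 165.35748189] [0.57817526 0.22738692 0.33901241]
265 115
```

View pics/w2.png

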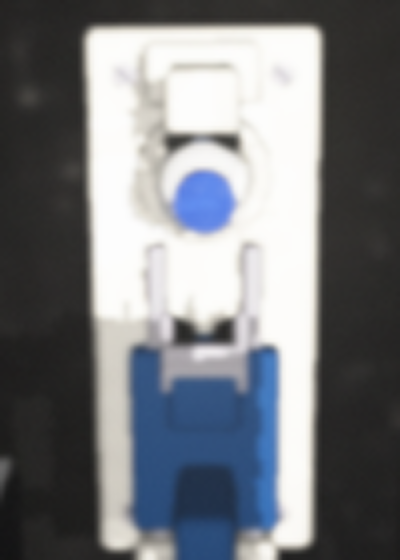

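Jaw is back and its fork is clear of the vial; the cap centre at crop (204,202), i.e. (315.6,165.1), matches (0.531, 0.235). Descending to the vial.

Request:
step_arm --series '[[[0.665,-0.085,0,0],[0,0,0,0],[0,0,-0.7,0],[0,0,-0.7,0],[0,0,-0.6,0],[0,0,-0.4,0],[0,0,-0.2,0],[0,0,-0.1,0],[0,0,0,0],[0,0,0,0]]]'

```text
time: 7.3
tool_pos: [0.533, 0.2358, 0.0271]
orientation: [-0.0, 0.997, -0.073, 0.001]
wrist_force: [-0.6, 0.1, 0.2]
grip_width: 0.638
grip_force: 0.0
```

Request:
step_arm --series '[[[-0.03,0,-0.07,0],[0,0,0,0],[0,0,0,0],[0,0,0,0],[0,0,0,0]]]' --gripper 32

```text
time: 7.8
tool_pos: [0.5309, 0.2355, 0.0226]
orientation: [-0.0, 0.997, -0.073, 0.0]
wrist_force: [-0.3, 0.3, 0.4]
grip_width: 0.343
grip_force: 0.0
```

Request:
step_arm --series '[[[0,0,0,0],[0,0,0,0],[0,0,0,0],[0,0,0,0],[0,0,0,0],[0,0,0,0]]]' --gripper 10

```text
time: 8.4
tool_pos: [0.5308, 0.2355, 0.0225]
orientation: [0.0, 0.997, -0.073, 0.0]
wrist_force: [0.2, -0.7, 0.8]
grip_width: 0.232
grip_force: 30.0
```

Request:
step_arm --series '[[[0,0,0.1,0],[0,0,0.1,0],[0,0,0.15,0],[0,0,0.2,0],[0,0,0.3,0],[0,0,0.4,0],[0,0,0.5,0],[0,0,0.5,0],[0,0,0.5,0],[0,0,0.5,0],[0,0,0.4,0],[0,0,0.3,0],[0,0,0.2,0],[0,0,0,0],[0,0,0,0]]]'

```text
time: 9.9
tool_pos: [0.5305, 0.2354, 0.2297]
orientation: [0.0, 0.997, -0.073, -0.0]
wrist_force: [0.4, -0.3, -0.8]
grip_width: 0.232
grip_force: 30.0
```

```bash
python3 - <<'E'
from h import *
o=monitor.get_obs(); print(o['tool_pos'],o['grip_width'])
im,c=cap('wrist')
p=o['tool_pos']; print(proj(c,[p,p+[0,0,.0385],p-[0,0,.0125]]))
cv2.imwrite('pics/w3.png',im[:,:,::-1])
E
```

```text
[0.53045279 0.23536861 0.22974949] 0.23224633665942382
[[315.70292896 244.77613096]
 [315.4552005  276.01586724]
 [315.76463768 237.01791694]]
```

View pics/w3.png

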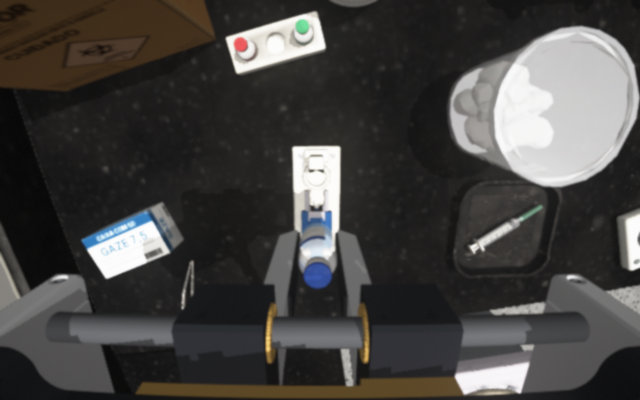

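The vial is held, with its cap at about (318,274), free of the clamp. Carrying it over the tub now.

Request:
step_arm --series '[[[0,-0.2,0,0],[0,-0.4,0,0],[-0.05,-0.6,0,0],[-0.05,-0.7,0,0],[-0.05,-0.7,0,0],[-0.05,-0.7,0,0],[-0.05,-0.7,0,0],[-0.05,-0.7,0,0],[-0.05,-0.7,0,0],[-0.05,-0.7,0,0],[-0.05,-0.7,0,0],[-0.05,-0.7,0,0],[-0.05,-0.7,0,0],[-0.05,-0.7,0,0],[0,-0.7,0,0],[0,-0.5,0,0],[0,-0.3,0,0],[0,-0.2,0,0],[0,0,0,0],[0,0,0,0]]]'

```text
time: 11.95
tool_pos: [0.5007, -0.2936, 0.2298]
orientation: [-0.0, 0.997, -0.072, -0.0]
wrist_force: [0.7, -0.3, -0.5]
grip_width: 0.233
grip_force: 30.0
```

```bash
python3 - <<'E'
from h import *
o=monitor.get_obs(); print(o['tool_pos'],o['orientation'],o['grip_width'])
im,c=cap('wrist'); cv2.imwrite('pics/w4.png',im[:,:,::-1])
print(proj(c,[[.535,-.294,.0475],[.535,-.294,.0335]]))
g=cv2.cvtColor(im,cv2.COLOR_RGB2GRAY)
w=cv2.morphologyEx((g>150).astype(np.uint8),cv2.MORPH_OPEN,np.ones((3,3)))
cs,h=cv2.findContours(w,cv2.RETR_CCOMP,cv2.CHAIN_APPROX_NONE)
for i,k in enumerate(cs):
    a=cv2.contourArea(k)
    if h[0][i][3]>=0 and a>300:
        P=onz(c,k[:,0,:].astype(float),.0475)[:,:2]
        print('hole',a,k[:,0].min(0),k[:,0].max(0),cv2.fitEllipse((P*1000).astype(np.float32)))
    elif a>3000: print('out',a,k[:,0].min(0),k[:,0].max(0),cv2.minAreaRect((onz(c,k[:,0].astype(float),.032)[:,:2]*1000).astype(np.float32)))
E
```

```text
[ 0.50066814 -0.29358594  0.22981923] [-4.96290164e-04  9.97368628e-01 -7.24948687e-02 -2.58564499e-04] 0.2332977517957087
[[312.53948782 153.14596681]
 [312.70690839 151.64640027]]
out 12283.5 [438 175] [576 285] ((393.03076171875, -535.4649658203125), (187.10989379882812, 139.7501220703125), 89.10694885253906)
out 8084.0 [268  95] [358 205] ((532.8489990234375, -296.4287414550781), (97.86665344238281, 127.41683197021484), 89.16368103027344)
hole 1747.0 [290 123] [337 171] ((541.6720581054688, -296.0697937011719), (54.79320526123047, 55.14207077026367), 31.66225814819336)
out 7624.0 [ 0 90] [ 70 230] ((564.6036987304688, 71.45027160644531), (100.63232421875, 189.06301879882812), 65.85457611083984)
out 16231.0 [435  60] [586 186] ((534.2110595703125, -539.2418212890625), (187.5653076171875, 136.35232543945312), 88.91666412353516)
```

View pics/w4.png

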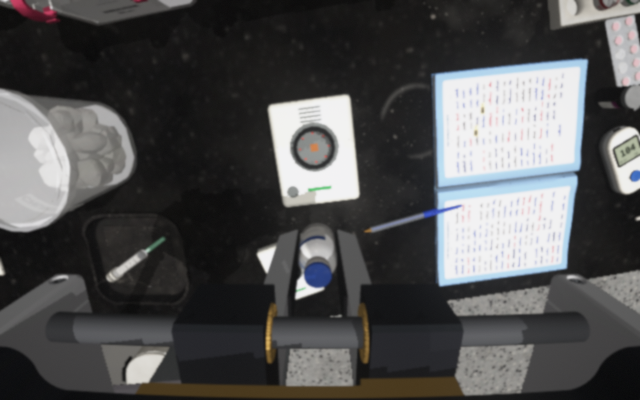

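The wrist view shows the large reader with its hood at about (313,147), and the 98x127 mm case rectangle confirms the size. The vial's cap is at (317,274). I'll hover just above the rim and compare vial and hood directly.

Request:
step_arm --series '[[[0.4,-0.04,0,0],[0.38,0,0,0],[0,0,-0.3,0],[0,0,-0.5,0],[0,0,-0.6,0],[0,0,-0.6,0],[0,0,-0.4,0],[0,0,-0.3,0],[0,0,-0.2,0],[0,0,0,0],[0,0,0,0],[0,0,0,0]]]'

```text
time: 13.2
tool_pos: [0.5406, -0.2968, 0.0862]
orientation: [0.001, 0.997, -0.073, 0.001]
wrist_force: [-1.1, 0.0, -0.4]
grip_width: 0.235
grip_force: 30.0
```

```bash
python3 - <<'E'
from h import *
o=monitor.get_obs(); p=o['tool_pos']; print(p,o['grip_width'])
im,c=cap('wrist'); cv2.imwrite('pics/w5f.png',im[:,:,::-1])
si,cs=cap('side'); cv2.imwrite('pics/s5f.png',si[:,:,::-1])
b=p-[0,0,.0125]
for n,cc in(('w',c),('s',cs)): print(n,proj(cc,[b,b+[0,0,.051],[.540,-.296,.0475],[p[0],p[1],.0475]]).round(1))
a=cv2.resize(im[140:300,240:390],None,fx=3.5,fy=3.5,interpolation=cv2.INTER_CUBIC)
u=proj(cs,b)[0].astype(int); x0,y0=u-[30,50]; print(x0,y0)
d=cv2.resize(si[y0:y0+80,x0:x0+40],(280,560),interpolation=cv2.INTER_CUBIC)
cv2.imwrite('pics/w5.png',np.hstack([a[:560],d])[:,:,::-1]); print(a.shape)
E
```

```text
[ 0.54059679 -0.29679155  0.08617307] 0.23469899505038624
w [[315.8 237. ]
 [315.5 275.8]
 [314.9 224.3]
 [315.9 223.5]]
s [[404.4 231.3]
 [405.8 215.3]
 [403.4 239.2]
 [403.7 239.3]]
374 181
(560, 525, 3)
```

View pics/w5.png

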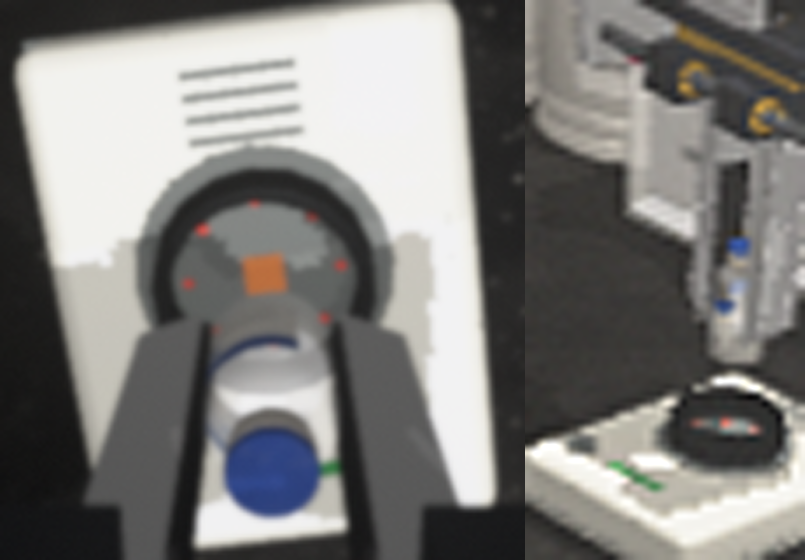

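Left crop: orange window mark at crop (265,273), hood's outer rim columns 153–378 with top edge row 168, vial walls 212–330, cap centre (272,470) and the base's far edge at about row 295. Right crop: vial hovering above the hood.

```bash
python3 - <<'E'
from h import *
c=imaging.calibration('wrist'); p=monitor.get_obs()['tool_pos']
f=lambda x,y:np.array([x,y])/3.5+[239.6,139.6]
print('glass',onz(c,f(265,273),.0335)[0][:2]); r=onz(c,f(265,168),.0475)[0]; print('rimfar',r[:2],'centre x',r[0]-.0253)
print('rimLR',onz(c,[f(153,265),f(378,265)],.0475)[:,:2])
i=onz(c,f(265,203),.0475)[0]; print('inner rim far?',i[:2])
b=p-[0,0,.0125]
print('cap',onz(c,f(272,470),b[2]+.051)[0][:2],'base far',onz(c,f(270,295),b[2])[0][:2]-p[:2],p)
# side camera: cap top & hood
s=imaging.calibration('side'); si=cv2.imread('pics/s5f.png')
g=lambda x,y:np.array([x,y])/7+[373.6,180.6]
h=onz(s,[g(668,400),g(785,440)],.0475) 
print('side px vial base',g(735-525,352),'hood rim mid L/R',g(667-525,415),g(788-525,425), 'pred', proj(s,[b,[p[0],p[1],.0475]]))
a=cv2.resize(si[205:260,370:440],None,fx=10,fy=10,interpolation=cv2.INTER_CUBIC); cv2.imwrite('pics/s5.png',a)
E
```

```text
glass [ 0.5402906  -0.29638081]
rimfar [ 0.56796942 -0.30051377] centre x 0.5426694246140206
rimLR [[ 0.55036225 -0.27374784]
 [ 0.54340958 -0.32128818]]
inner rim far? [ 0.56049494 -0.29941277]
cap [ 0.54139557 -0.29793534] base far [ 0.0092176 -0.0020088] [ 0.54039976 -0.29686119  0.08605677]
side px vial base [403.6        230.88571429] hood rim mid L/R [393.88571429 239.88571429] [411.17142857 241.31428571] pred [[404.40155909 231.33732101]
 [403.70125931 239.30073301]]
```

View pics/s5.png

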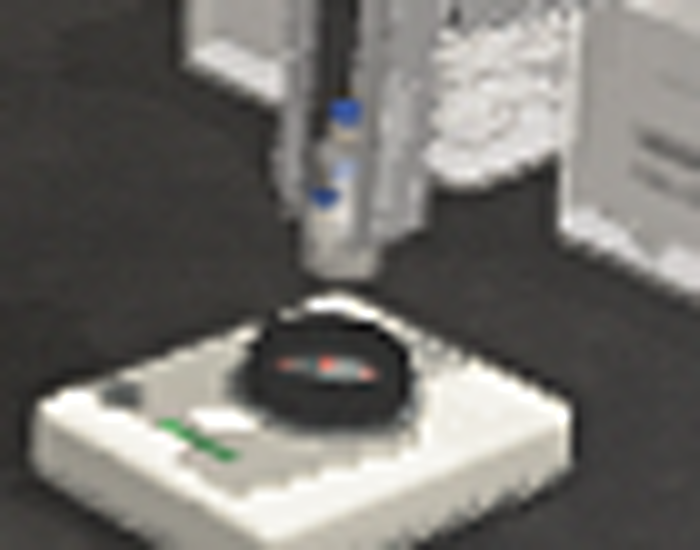

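In the side view, vial column 340 against hood mid-column 329 (10x crop) agrees with the wrist view: the vial is about 1.3 mm off in -y. I'll correct that and lower it.

Request:
step_arm --series '[[[0.005,0.028,0,0],[0,0,0,0],[0,0,-0.1,0],[0,0,-0.12,0],[0,0,-0.12,0],[0,0,-0.1,0],[0,0,-0.08,0],[0,0,-0.06,0],[0,0,-0.05,0],[0,0,0,0],[0,0,0,0],[0,0,0,0]]]'

```text
time: 14.5
tool_pos: [0.5402, -0.2952, 0.0538]
orientation: [0.0, 0.997, -0.073, 0.0]
wrist_force: [-0.8, -0.7, -0.5]
grip_width: 0.232
grip_force: 30.0
```

```bash
python3 - <<'E'
from h import *
o=monitor.get_obs(); p=o['tool_pos']; print(p,o['wrist_force'],o['grip_width'])
im,c=cap('wrist'); si,s=cap('side')
a=cv2.resize(im[140:300,240:390],None,fx=3.5,fy=3.5,interpolation=cv2.INTER_CUBIC)
d=cv2.resize(si[205:261,382:410],(280,560),interpolation=cv2.INTER_CUBIC)
cv2.imwrite('pics/w6.png',np.hstack([a,d])[:,:,::-1])
E
```

```text
[ 0.54024347 -0.29524485  0.05375224] [-0.7725931  -0.66187536 -0.45185311] 0.2320430840463092
```

View pics/w6.png

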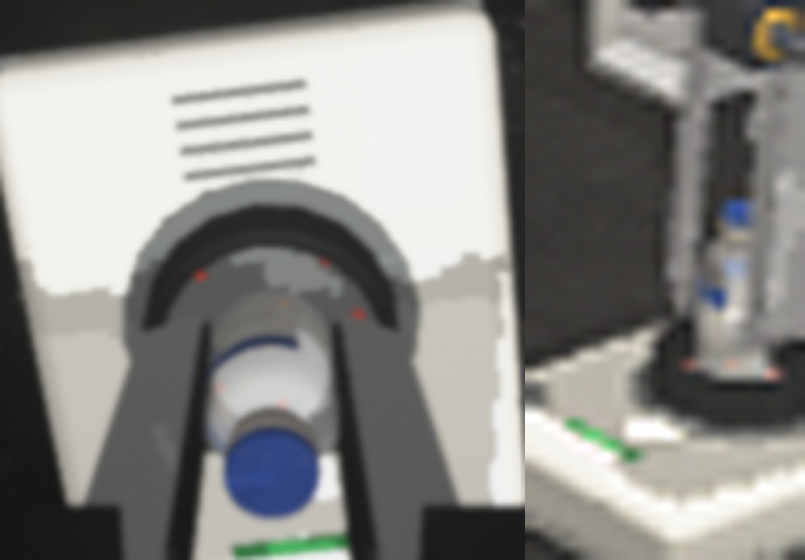

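The vial is centred in y: rim columns 145–400 have centre 272, against 271 for the vial. Checking x before the last 3 mm.

```bash
python3 - <<'E'
from h import *
c=imaging.calibration('wrist'); p=monitor.get_obs()['tool_pos']
f=lambda x,y:np.array([x,y])/3.5+[239.6,139.6]
print('rim outer far->centre',onz(c,f(272,205),.0475)[0][0]-.0253,'inner',onz(c,f(272,244),.0475)[0][0]-.0198)
print('cap',onz(c,f(272,472),p[2]+.0385)[0][:2],'base',onz(c,f(270,295),p[2]-.0125)[0][0]-.0114,p)
E
```

```text
rim outer far->centre 0.5433221308698685 inner 0.5415804517828225
cap [ 0.54092157 -0.29629093] base 0.5380122826831314 [ 0.54020068 -0.29519767  0.05374493]
```

Request:
step_arm --series '[[[0,0,-0.03,0],[0,0,-0.025,0],[0,0,0,0],[0,0,0,0],[0,0,0,0]]]'

```text
time: 15.1
tool_pos: [0.5401, -0.2951, 0.0507]
orientation: [0.0, 0.997, -0.073, -0.0]
wrist_force: [0.4, -0.1, -0.2]
grip_width: 0.233
grip_force: 30.0
```

Request:
step_arm --series '[[[0.025,0,0,0],[0,0,0,0],[0,0,0,0],[0,0,0,0],[0,0,0,0]]]'

```text
time: 15.6
tool_pos: [0.5413, -0.2951, 0.0508]
orientation: [0.0, 0.997, -0.073, -0.0]
wrist_force: [-0.7, 0.1, 0.5]
grip_width: 0.231
grip_force: 30.0
```

```bash
python3 - <<'E'
from h import *
o=monitor.get_obs(); print(o['tool_pos'],o['wrist_force'],o['grip_force'])
print(manip.finish_job())
E
```

```text
[ 0.54130121 -0.29514096  0.05075988] [-0.74922888  0.0785017   0.53217672] 29.999883489799686
the job is handed in; nothing more can be done
None
```

I handed the job in at about 15.6 s with the vial held upright in the large reader's hood, its base about 5 mm above the glass and centred to within roughly 2 mm by the cameras; the wrist forces showed no contact with the reader.

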